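# Close a mould block with its bayonet cap

### The arm

A 7-joint arm with a two-finger parallel gripper is mounted at the origin on the work surface. World frame = base frame: x ahead of the robot, y to its left, z up, the work surface at z = 0. Lengths are in m, angles in rad, forces in N, time in s.
With the tool pointing down it reaches from about 0.4 to 0.875 m from the base axis. Payload 4.4 kg.
Tool frame: the origin (TCP) lies on the front face of the gripper's body, between the roots of the fingers; the fingertips stand 73 mm ahead of it and the grasp point (between the pads) lies 54 mm ahead of it (arm.grip_point_offset is the distance from the TCP to the grasp point, in m); z points along the fingers, y is the direction in which the jaws open and shut (so a half turn about z gives the same grasp; the last joint's range is limited). The gripper opens to 85 mm and grips with 20 to 120 N. Pads are 22 mm wide; open, the fingers measure 114 mm over their backs; the gripper's body (76 mm by 85 mm) begins 54 mm behind the grasp point. The pads swing forward as they close: fully open they stand 13 mm farther back than shut.
Start: joints at [1.11, 0.628, 0.038, 1.517, -0.027, 0.996, -0.02], TCP at [0.25, -0.6, 0.304] pointing down, gripper open.
Joint ranges: [-3.06, 3.06], [-0.37, 2.12], [-1.25, 1.32], [0.18, 2.47], [-1.1, 4.24], [0.23, 1.98], [-2.94, 2.94]. Speed limits (rad/s): [2.57, 2.57, 3.14, 3.14, 3.14, 3.14, 3.14].

### API

Orientations are given as a unit quaternion [x, y, z, w].
In Python, from plant import arm gives the robot as it stands.
- The arm moves only by the shell command python3 -m handwheel 'ROWS'. ROWS is JSON, a list of rows, each a list of 5 numbers: the shift along the tool's x, y, z each as a share of 500 mm, from -1 to 1, then the turn about the tool's z as a share of 60 degrees, from -1 to 1, then the opening, from 0 (shut) to 1 (fully open). A call has 1 to 8 rows; each row is the pose to reach, as a shift and turn from the pose measured when the call began, along the tool's axes at that moment; what a row does not reach only later rows make up. A row lasts 1/8 s, in which the tool goes at most 62.5 mm and 10.7 degrees, less where a joint would pass 70% of its speed; a pose out of reach is approached as far as the arm can. A call with a number of a shift or a turn outside -1 to 1 is refused whole. A call with a gripper value outside its range is refused whole. The fingers move at their own pace and stop on an object; the grip force is fixed at half the most. Time passes only in rows, so rows that repeat a pose let the fingers close. It gives the time, the measured TCP pose, the force and the opening at its end, in the units of the state.
- arm.observe(): the state, without advancing time (a new reading comes with each control period).
- arm.camera(name): name is "side" or "top" or "wrist"; returns a dict with "image" (420x560x3 uint8, blue, green, red), "fx", "fy", "cx", "cy" (pixels), "rvec" (rotation vector, rad) and "tvec" (3), from world to camera coordinates, as OpenCV has them. Camera axes: x right, y down, z forward; pixel columns grow to the right and rows downward; lengths in m; the calibration is good to about 2 mm. A picture is of the moment at which its call begins. There is no depth.
- arm.job_done(): hands the job in, once; it reports no verdict.
The state is a dict: "clock": time; "q": joint angles; "dq": joint speeds; "joint_torque": joint torques, N m; "eef_pos": TCP position; "tool_rot": TCP orientation; "force": force on the tool from outside, world axes, zero at the start; "wrist_torque": the same for the moment, N m; "finger_gap": finger opening in m.
Only numpy, scipy, OpenCV 4.12 (cv2) and the standard library are available. Lean on these libraries where they do the work, as an engineer would, in place of code of your own. Each camera call takes 0.05 s, during which the arm holds its last target. There are 200 camera calls.

### The job

Seat the aluminium mould block flat and square in the pocket of the blue jig and let go of it; then put the orange-handled cap into the socket in its top, with the bar in line with the two red dots, push it straight down against the spring until its flange lies flush on the block, and turn it a quarter turn clockwise (seen from above) to lock it. Finish while still holding: keep your grip on the orange bar and keep pressing the flange flush on the block, without letting go. Don't slam or force anything, and leave the cup, tray, ring mandrel and tumbler where they are.

Things in the scene. Friction and masses are not known exactly. Their poses are not given: they have to be found in the camera images.
- block_center (a point): Centre of the loose aluminium mould block, 60 (its x) x 52 (its y) x 50 mm (its z, up), 0.25 to 0.5 kg; 25 mm above its underside. It starts upright on the table. Its solid sides can be gripped across the 52 mm width. It fits the pocket either way round (half a turn makes no difference).
- socket_top (a point): Centre of the socket's mouth in the block's top face, 25 mm above block_center, block's axes. Round hole 24.4 mm across with two slots 12 mm wide reaching 20 mm out along the block's +y and -y, a red dot at each slot's end. Below the 6 mm thick top the cap's pins turn only clockwise (from above), to a hard stop just past 90 degrees, the bar then along the block's x.
- jig_pocket (a point): Centre of the pocket's floor in the blue jig, fixed to the table. Jig 110 (x) x 100 (y) x 24 mm; pocket 63 (x) x 55 mm (y), 14 mm deep, floor 10 mm above the table; its top 6 mm flare outwards by 4 mm a side (steel lead-in); z up. A seated block has its x along the jig's x (either way round) and stands 36 mm out of the pocket.
- cap_grip (a point): Middle of the orange grip bar on top of the bayonet cap: bar 44 mm long (cap's y), 12 mm thick (cap's x), 28 mm tall (14 mm below to 14 mm above this point), z up. It stands on a dark steel flange 50 mm across, 6 mm thick. Cap 0.1 to 0.15 kg, alike after half a turn. It starts upright with its flange resting on the wooden ring and lifts straight up.
- cap_flange (a point): Centre of the flange's underside, 20 mm below cap_grip, cap's axes; fully home it meets socket_top. Below it a steel shaft 21 mm across and 24 mm long, foot tapered to 13 mm over the last 5 mm, with an 8 mm thick crosswise pin along the cap's y (as the bar), 36.4 mm from end to end, its axis 15 mm below the flange.
- cap_pin (a point): One end of the cap's crosswise pin, 18.2 mm from the cap's axis along its +y and 15 mm below cap_flange (hidden in the wooden ring at the start, in the block at the end). The other end is just alike.
- plunger (a joint): Travel in m of the domed spring plunger in the socket, pushed down by the cap's foot. 0 = free, cap resting on it with its flange 10 mm above the block and the pins just in the slots; 0.009 to 0.010 = flange flush. Pushes up with 3 N at 0, 12 N at 0.010. Turned and let go, the cap rises 5 mm until its pins stop under the block's top.
- cap_stand: Wooden ring the cap starts on: 58 mm outside, 42 mm inside, 32 mm high, fixed to the table. Origin at the centre of its underside.
- cup: Bystander: small open steel cup, 56 mm across, 50 mm high, loose. Origin at the centre of its underside.
- tray: Bystander: low black round dish with finger rings in it, 124 mm across, about 10 mm high, loose. Origin at the centre of its underside.
- mandrel: Bystander: wooden ring mandrel lying on the table, 240 mm long, 24 mm thick, square handle towards its -x, tapered rod towards its +x, loose. Origin about its middle, on the table.
- tumbler: Bystander: green glass tumbler, 64 mm across, 75 mm high, loose. Origin at the centre of its underside.
Things that resemble listed ones, but are neither listed nor needed, are in the scene too. Of the things that look like the part that bears cap_grip, the middle-sized one is meant. What is shaped like the part that bears block_center but yellow is not meant.

How it is judged:
By the outcome, as a careful person would: the job done as asked, in the order asked, and still so for the second after the job is handed in, while the arm keeps its last pose, push and grip.
It also fails if it takes over 66 s, if anything falls off the work surface, if the arm or the gripper's body presses on something with over 40 N, if the wrist force passes 120 N, or if a joint passes its speed limit or range.

## Working session

There is one attempt and no reset: what is moved stays moved. The work goes in short steps, Python scripts to look and compute and a shell command to move; the robot and the scene stay as the last step left them, time stands still between calls to the robot, and variables do not carry over. Pictures are saved under pics/ and viewed, about 8 in all and at most 12, crops included, and the job is handed in when it is done.

```bash
mkdir -p pics; ls
cat > h.py <<'E'
import numpy as np, cv2
from plant import arm
from scipy.spatial.transform import Rotation as R
def shot(n,f=None):
    c=arm.camera(n); 
    if f: cv2.imwrite('pics/'+f,c['image'])
    return c
def ray(c,uv,z):
    Rm=cv2.Rodrigues(np.array(c['rvec'],float))[0]; t=np.array(c['tvec'],float).ravel()
    o=-Rm.T@t; d=Rm.T@np.array([(uv[0]-c['cx'])/c['fx'],(uv[1]-c['cy'])/c['fy'],1])
    return o+d*(z-o[2])/d[2]
def proj(c,p):
    Rm=cv2.Rodrigues(np.array(c['rvec'],float))[0]; q=Rm@np.array(p)+np.array(c['tvec'],float).ravel()
    return np.array([c['fx']*q[0]/q[2]+c['cx'],c['fy']*q[1]/q[2]+c['cy']])
E
python3 - <<'E'
from h import *
import json,pickle
d={n:shot(n,n+'0.png') for n in('top','side','wrist')}
pickle.dump(d,open('d0.pkl','wb'))
for n,c in d.items():
    Rm=cv2.Rodrigues(np.array(c['rvec'],float))[0];print(n,-Rm.T@np.array(c['tvec']).ravel(),Rm[2],c['fx'])
print(arm.observe())
cv2.imwrite('pics/ts0.png',np.hstack([cv2.resize(d[n]['image'],(400,300)) for n in('side','wrist')]))
E
```

```text
pics
top [0.45244531 0.00798457 1.01290269] [ 0.1466726   0.02168687 -0.98894733] 443.6386992596022
side [0.24657159 0.64644824 0.88297644] [ 0.2994118  -0.5822615  -0.75585985] 395.33604098648294
wrist [ 0.31083287 -0.57456735  0.37485078] [-0.23841568 -0.09877815 -0.96612672] 330.346254635648
{'clock': 0.15, 'q': array([ 1.1102001 ,  0.62912441,  0.03846682,  1.51811359, -0.02702   ,
        0.99629042, -0.02002559]), 'dq': array([-0.00017164, -0.0017475 , -0.00080019, -0.00211071, -0.00038598,
       -0.00091863,  0.00024964]), 'joint_torque': array([ 2.13300314e-03, -5.63796759e+01,  1.22751430e+00, -1.93652630e+01,
        1.10851717e-02,  7.26330283e-03, -2.51028382e-05]), 'eef_pos': array([ 0.24989313, -0.59966074,  0.3032145 ]), 'tool_rot': array([ 9.80584911e-01,  1.96093677e-01, -1.38729472e-04, -6.95126082e-04]), 'force': array([-0.41429337,  0.07432073, -0.24360326]), 'wrist_torque': array([ 0.06712482, -0.04927462,  0.05408699]), 'finger_gap': 0.08503302480892018}
```

View pics/top0.png

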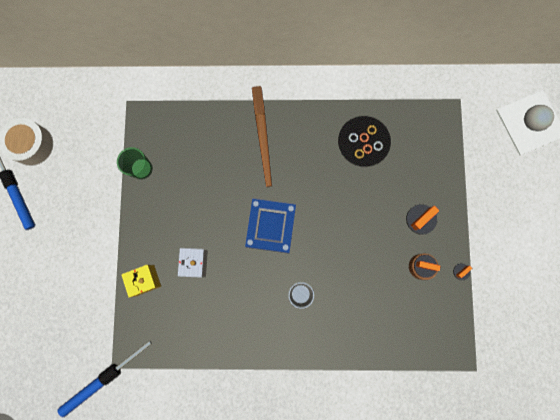

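View pics/ts0.png

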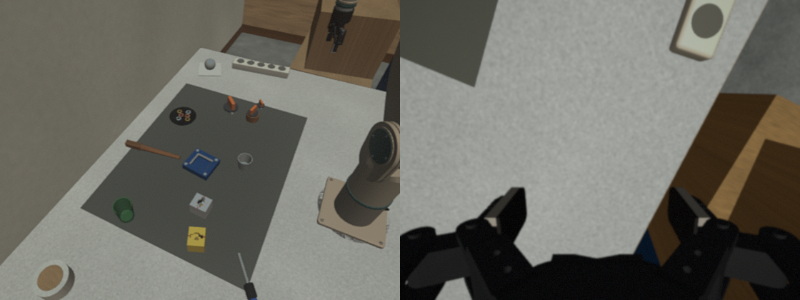

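The top view shows the aluminium block at (192,263), the jig at (270,226), the middle-sized cap on its ring at (424,266), and the cup at (301,295). Decoys are the yellow block at (139,281) and the caps at (423,219) and (462,271).

Run:
```python
from h import *
import pickle
d=pickle.load(open('d0.pkl','rb'));c=d['top'];im=c['image'];hsv=cv2.cvtColor(im,cv2.COLOR_BGR2HSV)
def show(name,m,z,roi):
    x0,y0,x1,y1=roi;mm=np.zeros(m.shape,np.uint8);mm[y0:y1,x0:x1]=m[y0:y1,x0:x1]*255
    for k in cv2.findContours(mm,0,2)[0]:
        if cv2.contourArea(k)<30: continue
        q=np.array([ray(c,p,z)[:2] for p in cv2.boxPoints(cv2.minAreaRect(k))])
        e=[q[1]-q[0],q[2]-q[1]]
        print(name,cv2.contourArea(k),'c',q.mean(0).round(4),[(round(np.linalg.norm(v),4),round(np.degrees(np.arctan2(v[1],v[0])),1)) for v in e])
H,S,V=[hsv[...,i].astype(int) for i in range(3)]
show('jig',(H>100)&(H<125)&(S>100),.024,(235,190,310,265))
show('block',(V>120)&(S<70),.05,(165,235,220,290))
show('bar',(H<18)&(S>190)&(V>150),.066,(415,255,445,280))
show('cup',(V>120)&(S<70),.05,(280,275,320,315))
print(V[263,170:215],S[263,170:215])
```

```text
jig 2076.0 c [0.5537 0.0504] [(np.float64(0.1099), np.float64(-7.4)), (np.float64(0.1007), np.float64(-98.3))]
block 215.0 c [0.437  0.1931] [(np.float64(0.0693), np.float64(-89.9)), (np.float64(0.0467), np.float64(-178.7))]
block 691.0 c [0.4665 0.2232] [(np.float64(0.0731), np.float64(-1.8)), (np.float64(0.0554), np.float64(-93.7))]
bar 89.0 c [ 0.464  -0.2864] [(np.float64(0.0117), np.float64(-14.9)), (np.float64(0.0421), np.float64(-102.5))]
cup 1412.5 c [ 0.4031 -0.0141] [(np.float64(0.0835), np.float64(-89.8)), (np.float64(0.0814), np.float64(179.4))]
[119 116 115 120 116 119 111 119 147 210 211 124  64  75 157 233 224 224
 217 215 176 172 177 177 140  73 170 221 226 212 218 232 178  79  62  66
  76 126 119 124 119 119 117 122 114] [ 30  26  29  26  24  28  28  28   5  32  57   6  32  20  21  24  22  22
  27  25 101 166 158 167 204  63  15  25  25  19  94 146  47  26  45  46
  34  34  21  23  24  30  24  27  16]
```

```bash
python3 -m handwheel '[[0.77,-0.55,0,0.41,1],[0.77,-0.55,0,0.41,1],[0.77,-0.55,0,0.41,1],[0.77,-0.55,0,0.41,1],[0.77,-0.55,0,0.41,1],[0.77,-0.55,0,0.41,1],[0.77,-0.55,0,0.41,1],[0.77,-0.55,0,0.41,1]]'
cat >> h.py <<'E'
def st():
    s=arm.observe(); p=np.array(s['eef_pos']); X=R.from_quat(s['tool_rot']).as_matrix()
    print('t',round(s['clock'],2),'p',p.round(4),'yaw',round(np.degrees(np.arctan2(X[1,0],X[0,0])),2),'zax',X[:,2].round(4),'F',np.array(s['force']).round(1),'gap',round(s['finger_gap'],4),'q7',round(s['q'][6],2))
    return p,X
def go(x,y,z,yaw):  # shares needed to reach target
    p,X=st(); d=X.T@(np.array([x,y,z])-p); a=np.degrees(np.arctan2(X[1,0],X[0,0]))
    print('shares',(d/.5).round(4),'turn',round(((a-yaw+180)%360-180)/60,4))
E
python3 -c "
from h import *
go(.455,.215,.25,-2)"
```

```text
clock: 1.15
eef_pos: [0.5011, -0.1939, 0.3034]
tool_rot: [1.0, -0.015, -0.0, -0.001]
force: [0.6, -0.5, -0.7]
finger_gap: 0.0861
t 1.15 p [ 0.5011 -0.1939  0.3034] yaw -1.73 zax [-3.0e-04  2.8e-03 -1.0e+00] F [ 0.6 -0.5 -0.7] gap 0.0861 q7 -1.2
shares [-0.1168 -0.8144  0.1091] turn 0.0045
```

```bash
python3 -m handwheel '[[-0.117,-0.814,0.11,0,1],[-0.117,-0.814,0.11,0,1],[-0.117,-0.814,0.11,0,1],[-0.117,-0.814,0.11,0,1],[-0.117,-0.814,0.11,0,1],[-0.117,-0.814,0.11,0,1],[-0.117,-0.814,0.11,0,1],[-0.117,-0.814,0.11,0,1]]'
python3 -c "
from h import *
st();import pickle
c=shot('wrist','w1.png');pickle.dump(c,open('w1.pkl','wb'))"
```

```text
clock: 2.15
eef_pos: [0.4536, 0.219, 0.2489]
tool_rot: [1.0, -0.011, -0.001, -0.002]
force: [0.5, -1.0, 0.4]
finger_gap: 0.0851
t 2.15 p [0.4536 0.219  0.2489] yaw -1.3 zax [-0.0014  0.0042 -1.    ] F [ 0.5 -1.   0.4] gap 0.0851 q7 -2.0
```

View pics/w1.png

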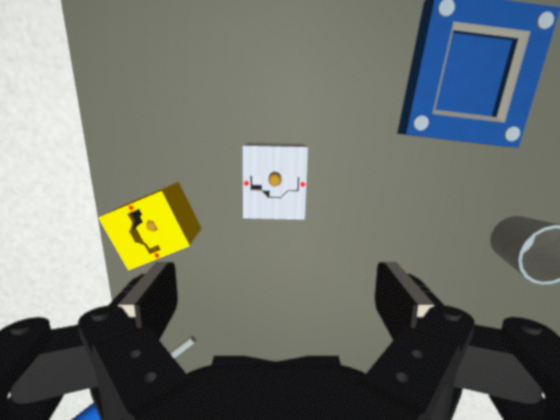

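The wrist view shows the block at (275,182) with its red dots at (247,183) and (303,184). All four jig discs are visible, at (447,7), (546,20), (421,123) and (513,133).

```bash
cat >> h.py <<'E'
def quad(c,m,z,roi):
    x0,y0,x1,y1=roi;mm=np.zeros(m.shape,np.uint8);mm[y0:y1,x0:x1]=m[y0:y1,x0:x1]*255
    mm=cv2.morphologyEx(mm,cv2.MORPH_CLOSE,np.ones((5,5),np.uint8)) if z>=.03 else mm
    out=[]
    for k in cv2.findContours(mm,0,2)[0]:
        if cv2.contourArea(k)<12: continue
        P=np.array([ray(c,p[0],z)[:2] for p in k])*1000
        (cx,cy),(w,h),a=cv2.minAreaRect(P.astype(np.float32)); out.append((cx,cy))
        print('area',cv2.contourArea(k),'c',round(cx,1),round(cy,1),'size',round(w,1),round(h,1),'ang',round(a,1))
    return np.array(out)
def hsv(c): 
    h=cv2.cvtColor(c['image'],cv2.COLOR_BGR2HSV).astype(int); return h[...,0],h[...,1],h[...,2]
E
python3 - <<'E'
from h import *
import pickle
c=pickle.load(open('w1.pkl','rb'));H,S,V=hsv(c)
print('block');quad(c,(V>150)&(S<60),.05,(225,130,325,235))
print('red');r=quad(c,((H<8)|(H>172))&(S>130)&(V>120),.0501-.0002*0 if 0 else .029999,(235,170,315,195))
for r in ((247,183),(303,184)):print(ray(c,r,.05))
print('discs');q=quad(c,(V>150)&(S<90),.024,(395,0,560,150));print(q)
P=[ray(c,u,.024)[:2] for u in((447,7),(546,20),(421,123),(513,133))];print(P,np.mean(P,0))
E
```

```text
block
area 4674.0 c 472.0 220.4 size 53.9 61.8 ang 87.5
red
[0.47300482 0.24307081 0.05      ]
[0.47120619 0.19670891 0.05      ]
discs
area 142.0 c 507.3 12.5 size 11.8 11.0 ang 88.8
area 152.5 c 518.0 92.7 size 11.9 12.0 ang 5.0
area 767.0 c 556.9 46.9 size 60.4 70.7 ang 83.9
area 182.0 c 595.5 0.3 size 12.0 11.5 ang 88.7
area 190.0 c 605.9 80.8 size 12.3 11.3 ang 88.7
[[5.07273499e+02 1.24646530e+01]
 [5.17997620e+02 9.27179184e+01]
 [5.56867798e+02 4.69404602e+01]
 [5.95535583e+02 2.90816307e-01]
 [6.05882385e+02 8.07961426e+01]]
[array([0.6066088 , 0.08029577]), array([5.95562393e-01, 4.23181313e-05]), array([0.51784372, 0.09270412]), array([0.50771336, 0.01194882])] [0.55693207 0.04624776]
```

```bash
python3 -c "
from h import *
go(.472,.2204,.14,-2.3)"
```

```text
t 2.2 p [0.4542 0.2162 0.2491] yaw -1.51 zax [-0.0011  0.0025 -1.    ] F [-0.  -0.8  0.2] gap 0.0855 q7 -2.0
shares [ 0.0356 -0.0087  0.2182] turn 0.0132
```

```bash
python3 -m handwheel '[[0.036,-0.009,0.1,0.013,1],[0.036,-0.009,0.218,0.013,1],[0.036,-0.009,0.218,0.013,1],[0.036,-0.009,0.218,0.013,1]]'
python3 - <<'E'
from h import *
c=shot('wrist','w2.png');H,S,V=hsv(c)
go(.472,.2204,.093,-2.3)
quad(c,(V>150)&(S<60),.05,(150,100,420,330))
E
```

```text
clock: 2.7
eef_pos: [0.4732, 0.2197, 0.1418]
tool_rot: [1.0, -0.021, 0.0, -0.001]
force: [0.0, 0.2, 0.5]
finger_gap: 0.0853
t 2.75 p [0.4737 0.2203 0.1426] yaw -2.37 zax [ 0.0025  0.004  -1.    ] F [0.6 0.3 1.1] gap 0.0859 q7 -1.97
shares [-0.0036  0.0003  0.0991] turn -0.0011
area 15.5 c 436.1 142.2 size 6.9 1.1 ang 4.0
area 10769.5 c 471.6 220.7 size 53.7 61.4 ang 87.7
```

View pics/w2.png

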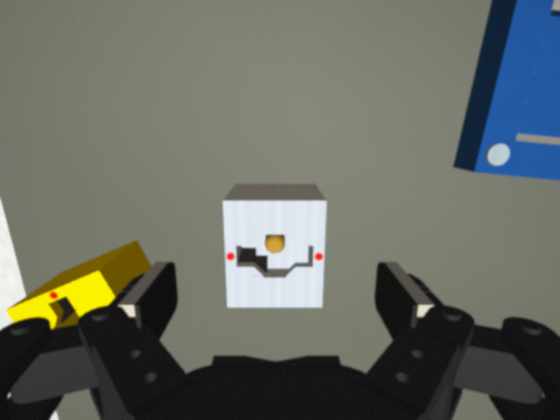

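The block at (275,255) sits centred between the fingers. The yellow block is close to the left finger, so I'll check that clearance first.

Run:
```python
from h import *
import pickle
c=pickle.load(open('w1.pkl','rb'))
for u,z in(((189,245),.05),((180,183),.0),((201,230),0),((163,191),.05),((131,269),.05)):print(ray(c,u,z).round(4))
```

```text
[0.4194 0.296  0.05  ]
[0.4658 0.3136 0.    ]
[0.4169 0.2969 0.    ]
[0.4677 0.3135 0.05  ]
[0.3978 0.3497 0.05  ]
```

```bash
python3 -m handwheel '[[-0.003,0,0.06,0,1],[-0.003,0,0.099,0,1],[-0.003,0,0.099,0,1],[-0.003,0,0.099,0,1],[-0.003,0,0.099,0,0.5],[-0.003,0,0.099,0,0.4],[-0.003,0,0.099,0,0.4],[-0.003,0,0.099,0,0.4]]' && python3 -m handwheel '[[0,0,0,0,0.2],[0,0,0,0,0.2],[0,0,0,0,0.2],[0,0,-0.06,0,0.2],[0,0,-0.12,0,0.2],[0,0,-0.12,0,0.2]]'; python3 -c "
from h import *
go(.5566,.0466,.15,-7.7)"
```

```text
clock: 3.75
eef_pos: [0.4727, 0.2207, 0.0942]
tool_rot: [1.0, -0.021, 0.002, -0.002]
force: [-1.2, -1.4, 9.2]
finger_gap: 0.051
clock: 4.5
eef_pos: [0.4735, 0.2208, 0.1555]
tool_rot: [1.0, -0.021, 0.004, -0.003]
force: [0.7, 0.0, -4.5]
finger_gap: 0.0507
t 4.5 p [0.4735 0.2208 0.1555] yaw -2.37 zax [ 0.0071  0.0063 -1.    ] F [ 0.7  0.  -4.5] gap 0.0507 q7 -1.98
shares [0.1804 0.3414 0.0101] turn 0.0889
```

```bash
python3 -c "
from h import *
go(.475,.055,.22,-7.7)"
python3 -m handwheel '[[0.014,0.2,-0.13,0.089,0.2],[0.014,0.33,-0.13,0.089,0.2],[0.014,0.33,-0.13,0.089,0.2],[0.014,0.33,-0.13,0.089,0.2],[0.014,0.33,-0.13,0.089,0.2]]'
python3 - <<'E'
from h import *
st()
c=shot('wrist','w3.png');H,S,V=hsv(c)
print('discs');quad(c,(V>150)&(S<90),.024,(150,0,420,230))
print('block');quad(c,(V>150)&(S<60),.22-.093+.05,(180,200,380,420))
import pickle;pickle.dump(c,open('w3.pkl','wb'))
E
```

```text
t 4.5 p [0.4735 0.2208 0.1555] yaw -2.37 zax [ 0.0071  0.0063 -1.    ] F [ 0.7  0.  -4.5] gap 0.0507 q7 -1.98
shares [ 0.0176  0.3304 -0.131 ] turn 0.0889
clock: 5.12
eef_pos: [0.4728, 0.0556, 0.2186]
tool_rot: [0.998, -0.067, 0.003, -0.004]
force: [-1.5, 1.0, -3.3]
finger_gap: 0.051
t 5.12 p [0.4728 0.0556 0.2186] yaw -7.73 zax [ 0.0056  0.0067 -1.    ] F [-1.5  1.  -3.3] gap 0.051 q7 -1.77
discs
area 144.0 c 455.1 59.2 size 121.7 0.9 ang 82.5
area 170.0 c 507.1 14.6 size 12.1 11.6 ang 38.4
area 169.0 c 517.8 94.8 size 12.1 11.1 ang 82.4
area 8061.5 c 556.4 48.8 size 63.8 71.4 ang 82.3
area 228.0 c 594.9 2.7 size 11.8 12.0 ang 82.3
area 225.0 c 606.0 83.0 size 12.3 11.8 ang 18.9
block
area 74.0 c 472.4 23.8 size 3.7 4.6 ang 82.6
area 76.0 c 480.6 87.2 size 4.0 4.6 ang 82.6
area 224.5 c 482.8 19.1 size 6.3 9.6 ang 86.9
area 17171.0 c 475.2 55.6 size 52.6 55.6 ang 82.4
```

View pics/w3.png

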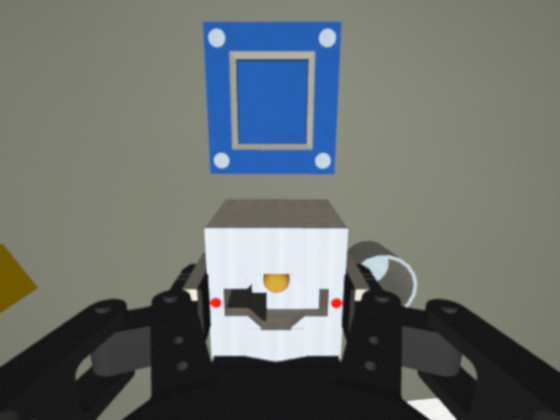

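The held block's red dots are at (216,302) and (337,303). The jig is fully visible, with its centre near (272,100). I'll compute the block centre relative to the TCP.

Run:
```python
from h import *
import pickle
c=pickle.load(open('w3.pkl','rb'));z=.2186-.0942+.05
p,X=st()
H,S,V=hsv(c);m=(((H<8)|(H>172))&(S>130)&(V>120)).astype(np.uint8)
n,l,s,ce=cv2.connectedComponentsWithStats(m);k=[i for i in range(1,n) if s[i][4]>15];print(ce[k])
D=[ray(c,u,z) for u in((216,302.3),(337,302.7))];print(D,np.linalg.norm(D[0]-D[1]))
off=X.T@(np.mean(D,0)-np.array([.4728,.0556,.2186]));print('off tool',off)
E=[ray(c,u,z) for u in((205,230),(348,230))];print('far edge',E,np.linalg.norm(E[0]-E[1]),[X.T@(e-np.array([.4728,.0556,.2186])) for e in E])
B=np.array([.5565,.0488,.15]);w=X@np.array([off[0],off[1],0]);g=B-w;print(g);go(g[0],g[1],.15,-7.7)
```

```text
t 5.17 p [0.4728 0.0564 0.2185] yaw -7.62 zax [ 0.0054  0.0068 -1.    ] F [-0.5  0.1 -2.7] gap 0.0508 q7 -1.77
[[214.89873418 302.27848101]
 [336.48684211 302.82894737]]
[array([0.47477833, 0.0793171 , 0.1744    ]), array([0.4684804 , 0.03235574, 0.1744    ])] 0.04738178461909098
off tool [-0.00138662  0.00025192  0.04419367]
far edge [array([0.50457557, 0.07804531, 0.1744    ]), array([0.49766814, 0.0257645 , 0.1744    ])] 0.05273514309704589 [array([ 0.0283212 , -0.02613036,  0.04452227]), array([0.02841173, 0.02660323, 0.0441278 ])]
[0.55790776 0.0488657  0.150008  ]
t 5.17 p [0.4728 0.0564 0.2185] yaw -7.62 zax [ 0.0054  0.0068 -1.    ] F [-0.5  0.1 -2.7] gap 0.0508 q7 -1.77
shares [ 0.1702 -0.0065  0.1379] turn 0.0013
```

```bash
python3 -m handwheel '[[0.1,-0.0065,0.1,0.001,0.2],[0.17,-0.0065,0.138,0.001,0.2],[0.17,-0.0065,0.157,0.001,0.2],[0.17,-0.0065,0.157,0.001,0.2],[0.17,-0.0065,0.157,0.001,0.2]]'; python3 -c "
from h import *
go(.5579,.0489,.118,-7.7)"
```

```text
clock: 5.8
eef_pos: [0.5569, 0.0499, 0.1406]
tool_rot: [0.998, -0.066, 0.002, -0.004]
force: [0.1, -0.7, -2.3]
finger_gap: 0.0516
t 5.8 p [0.5569 0.0499 0.1406] yaw -7.59 zax [ 0.0044  0.0072 -1.    ] F [ 0.1 -0.7 -2.3] gap 0.0516 q7 -1.73
shares [0.0021 0.0021 0.0452] turn 0.0018
```

```bash
python3 -m handwheel '[[0.002,0.002,0.02,0.002,0.2],[0.002,0.002,0.035,0.002,0.2],[0.002,0.002,0.045,0.002,0.2],[0.002,0.002,0.05,0.002,0.2],[0.002,0.002,0.055,0.002,0.2],[0.002,0.002,0.055,0.002,0.2]]'; python3 -c "
from h import *
go(.5579,.0489,.1045,-7.7)"
```

```text
clock: 6.55
eef_pos: [0.5579, 0.049, 0.113]
tool_rot: [0.998, -0.067, 0.002, -0.004]
force: [0.0, 0.0, -1.3]
finger_gap: 0.0505
t 6.55 p [0.5579 0.049  0.113 ] yaw -7.71 zax [ 0.0042  0.0072 -1.    ] F [ 0.   0.  -1.3] gap 0.0505 q7 -1.73
shares [0.     0.0003 0.017 ] turn -0.0002
```

```bash
python3 -m handwheel '[[0,0,0.005,0,0.2],[0,0,0.009,0,0.2],[0,0,0.013,0,0.2],[0,0,0.016,0,0.2],[0,0,0.016,0,0.2]]'; python3 -c "
from h import *
go(.5579,.0489,.1045,-7.7)"
```

```text
clock: 7.18
eef_pos: [0.5579, 0.049, 0.1048]
tool_rot: [0.998, -0.067, 0.002, -0.004]
force: [-0.1, -0.7, -2.8]
finger_gap: 0.0513
t 7.17 p [0.5579 0.049  0.1048] yaw -7.71 zax [ 0.004   0.0071 -1.    ] F [-0.1 -0.7 -2.8] gap 0.0513 q7 -1.73
shares [0.0001 0.0003 0.0007] turn -0.0001
```

```bash
python3 -m handwheel '[[0,0,0.002,0,0.2],[0,0,0.003,0,0.2],[0,0,0.003,0,0.2]]' ; python3 -m handwheel '[[0,0,0,0,0.65],[0,0,0,0,0.8],[0,0,0,0,0.95],[0,0,0,0,1],[0,0,-0.03,0,1],[0,0,-0.12,0,1],[0,0,-0.24,0,1],[0,0,-0.24,0,1]]'; python3 -c "
from h import *
go(.475,.055,.22,-7.7)"
```

```text
clock: 7.55
eef_pos: [0.5579, 0.0491, 0.1042]
tool_rot: [0.998, -0.067, 0.002, -0.004]
force: [-1.7, 0.5, 4.9]
finger_gap: 0.0512
clock: 8.55
eef_pos: [0.5602, 0.0482, 0.2298]
tool_rot: [0.998, -0.067, 0.007, -0.005]
force: [0.4, -0.6, 0.8]
finger_gap: 0.0853
t 8.55 p [0.5602 0.0482 0.2298] yaw -7.73 zax [ 0.0149  0.0084 -0.9999] F [ 0.4 -0.6  0.8] gap 0.0853 q7 -1.74
shares [-0.1709  0.0097  0.0172] turn -0.0006
```

```bash
cat >> h.py <<'E'
def dots(c,z):
    H,S,V=hsv(c);m=(((H<8)|(H>172))&(S>130)&(V>120)).astype(np.uint8)
    n,l,s,ce=cv2.connectedComponentsWithStats(m)
    P=[(ce[i],s[i][4],ray(c,ce[i],z)[:2]) for i in range(1,n) if s[i][4]>12]
    for p in P: print('dot px',p[0].round(1),p[1],'xy',(p[2]*1000).round(1))
    return P
E
python3 - <<'E'
from h import *
c=shot('wrist','w4.png');H,S,V=hsv(c)
dots(c,.06)
print('discs');quad(c,(V>150)&(S<90),.024,(100,0,460,340))
print('block');quad(c,(V>170)&(S<40),.06,(180,100,380,340))
st()
E
```

```text
discs
area 100.5 c 443.7 -74.1 size 13.3 11.5 ang 82.7
area 100.0 c 479.2 202.8 size 13.9 11.6 ang 82.7
area 124.5 c 506.2 15.0 size 11.8 11.6 ang 82.6
area 125.5 c 516.6 94.7 size 11.8 11.7 ang 80.8
area 6312.5 c 551.7 49.4 size 64.1 79.3 ang 82.2
area 151.5 c 594.0 2.8 size 11.4 11.5 ang 38.5
area 152.0 c 605.3 82.9 size 11.7 11.7 ang 80.7
block
area 72.0 c 521.4 17.8 size 8.1 7.9 ang 47.7
area 70.5 c 531.0 87.8 size 7.9 7.6 ang 80.7
area 5310.5 c 561.6 48.4 size 54.0 68.2 ang 82.2
area 92.5 c 598.0 7.5 size 7.8 8.0 ang 38.4
area 88.0 c 607.5 77.2 size 7.6 7.9 ang 36.3
t 8.6 p [0.5586 0.0483 0.2274] yaw -7.72 zax [ 0.0101  0.008  -0.9999] F [-0.5  0.3 -0.3] gap 0.0855 q7 -1.74
```

View pics/w4.png

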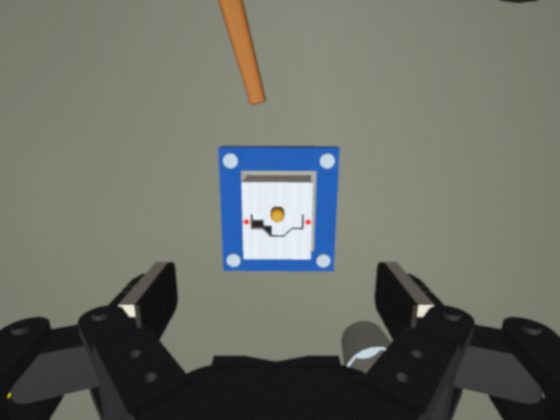

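Block is seated in the pocket (dots at (247,222) and (307,222)). Next, over to the cap.

```bash
python3 - <<'E'
from h import *
c=arm.camera('wrist')
a,b=ray(c,(246.5,222),.06),ray(c,(307.5,222),.06);print(a,b,(a+b)/2,np.linalg.norm(a-b))
go(.46,-.31,.26,49)
E
python3 -m handwheel '[[-0.1,0.2,-0.065,-0.15,1],[-0.1,0.4,-0.065,-0.3,1],[-0.1,0.724,-0.065,-0.94,1],[-0.1,0.724,-0.065,-0.94,1],[-0.1,0.724,-0.065,-0.94,1],[-0.1,0.724,-0.065,-0.94,0.6],[-0.1,0.724,-0.065,-0.94,0.6],[-0.1,0.724,-0.065,-0.94,0.6]]'; python3 -c "
from h import *
go(.46,-.31,.24,77.5)"
```

```text
[0.55818117 0.0721109  0.06      ] [0.55217316 0.02646726 0.06      ] [0.55517716 0.04928908 0.06      ] 0.04603736043833759
t 8.65 p [0.5575 0.0482 0.2256] yaw -7.71 zax [ 0.0064  0.0076 -1.    ] F [ 0.4  0.2 -0.7] gap 0.0853 q7 -1.74
shares [-0.0968  0.7356 -0.0755] turn -0.9452
clock: 9.65
eef_pos: [0.4585, -0.3033, 0.2536]
tool_rot: [0.911, 0.412, 0.004, -0.004]
force: [-0.1, 0.3, -0.7]
finger_gap: 0.0512
t 9.65 p [ 0.4585 -0.3033  0.2536] yaw 48.62 zax [ 0.0043  0.01   -0.9999] F [-0.1  0.3 -0.7] gap 0.0512 q7 -0.33
shares [-0.0082  0.0112  0.027 ] turn -0.4813
```

```bash
python3 -m handwheel '[[-0.008,0.011,0.027,-0.2,0.6],[-0.008,0.011,0.027,-0.481,0.6],[-0.008,0.011,0.027,-0.481,0.6],[-0.008,0.011,0.027,-0.481,0.6],[-0.008,0.011,0.027,-0.481,0.6]]'
python3 - <<'E'
from h import *
st();c=shot('wrist','w5.png');H,S,V=hsv(c)
import pickle;pickle.dump(c,open('w5.pkl','wb'))
quad(c,(H<18)&(S>190)&(V>140),.066,(0,0,560,420))
E
```

```text
clock: 10.28
eef_pos: [0.4603, -0.3086, 0.2398]
tool_rot: [0.78, 0.626, 0.005, -0.003]
force: [0.3, 1.1, -0.1]
finger_gap: 0.0513
t 10.28 p [ 0.4603 -0.3086  0.2398] yaw 77.47 zax [ 0.0038  0.0107 -0.9999] F [ 0.3  1.1 -0.1] gap 0.0513 q7 0.06
area 306.0 c 455.8 -360.1 size 8.5 30.8 ang 39.5
area 844.5 c 466.6 -288.7 size 43.6 11.6 ang 77.5
area 1972.5 c 570.8 -284.0 size 17.6 67.9 ang 43.2
```

View pics/w5.png

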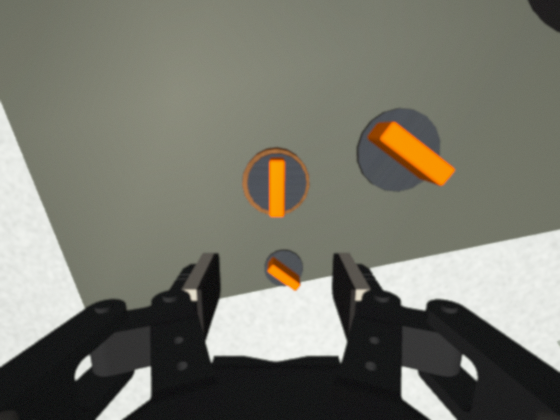

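The bar of the middle cap, at (277,188), measures 43.6 x 11.6 mm at 77.5°, which matches the spec.

```bash
python3 -c "
from h import *
go(.4666,-.2887,.15,77.5)"
```

```text
t 10.32 p [ 0.4603 -0.3089  0.2399] yaw 77.47 zax [ 0.0039  0.0103 -0.9999] F [-0.6  1.4  0.3] gap 0.0512 q7 0.06
shares [0.0402 0.0033 0.1803] turn -0.0005
```

```bash
python3 -m handwheel '[[0.04,0.003,0.1,0,0.5],[0.04,0.003,0.18,0,0.5],[0.04,0.003,0.18,0,0.5],[0.04,0.003,0.18,0,0.5]]'
python3 - <<'E'
from h import *
go(.4666,-.2887,.115,77.5);c=shot('wrist','w6.png');H,S,V=hsv(c)
quad(c,(H<18)&(S>190)&(V>140),.066,(150,0,420,420))
E
```

```text
clock: 10.82
eef_pos: [0.4672, -0.2891, 0.1512]
tool_rot: [0.78, 0.626, 0.005, -0.002]
force: [0.0, 0.0, 0.7]
finger_gap: 0.0428
t 10.82 p [ 0.4672 -0.2891  0.1512] yaw 77.44 zax [ 0.0053  0.0093 -0.9999] F [0.  0.  0.7] gap 0.0428 q7 -0.04
shares [-0.0001 -0.0016  0.0725] turn -0.001
area 243.5 c 451.9 -341.6 size 10.3 17.6 ang 15.3
area 257.5 c 467.0 -286.6 size 48.3 11.4 ang 77.5
area 241.5 c 541.1 -261.7 size 13.5 7.2 ang 83.7
```

```bash
python3 -m handwheel '[[0.001,-0.001,0.04,0,0.5],[0.001,-0.001,0.072,0,0.5],[0.001,-0.001,0.072,0,0.5],[0.001,-0.001,0.072,0,0.3],[0.001,-0.001,0.072,0,0.1],[0.001,-0.001,0.072,0,0],[0.001,-0.001,0.072,0,0],[0.001,-0.001,0.072,0,0]]'; python3 -c "
from h import *
st()"
```

```text
clock: 11.88
eef_pos: [0.4674, -0.2887, 0.1165]
tool_rot: [0.78, 0.625, 0.005, -0.001]
force: [-1.5, 0.6, 6.0]
finger_gap: 0.0105
t 11.88 p [ 0.4674 -0.2887  0.1165] yaw 77.42 zax [ 0.007   0.0081 -0.9999] F [-1.5  0.6  6. ] gap 0.0105 q7 -0.06
```

```bash
python3 -m handwheel '[[0,0,-0.02,0,0],[0,0,-0.06,0,0],[0,0,-0.14,0,0],[0,0,-0.24,0,0],[0,0,-0.24,0,0]]'
python3 - <<'E'
from h import *
c=shot('wrist','w7.png')
s=arm.camera('side');p,X=st();u=proj(s,p-[0,0,.06]).astype(int);print(u)
i=s['image'][max(0,u[1]-70):u[1]+70,max(0,u[0]-93):u[0]+93]
cv2.imwrite('pics/w7s.png',np.hstack([cv2.resize(c['image'],(400,300)),cv2.resize(i,(400,300))]))
go(.555,.049,.2,82.3)
E
```

```text
clock: 12.5
eef_pos: [0.4687, -0.2906, 0.2405]
tool_rot: [0.78, 0.625, 0.007, 0.003]
force: [-0.4, -0.4, -2.4]
finger_gap: 0.0109
t 12.6 p [ 0.4664 -0.2898  0.237 ] yaw 77.41 zax [ 0.0075  0.0075 -0.9999] F [-0.1  0.4 -1.5] gap 0.011 q7 0.02
[359 120]
t 12.6 p [ 0.4664 -0.2898  0.237 ] yaw 77.41 zax [ 0.0075  0.0075 -0.9999] F [-0.1  0.4 -1.5] gap 0.011 q7 0.02
shares [0.6992 0.0249 0.0803] turn -0.0814
```

View pics/w7s.png

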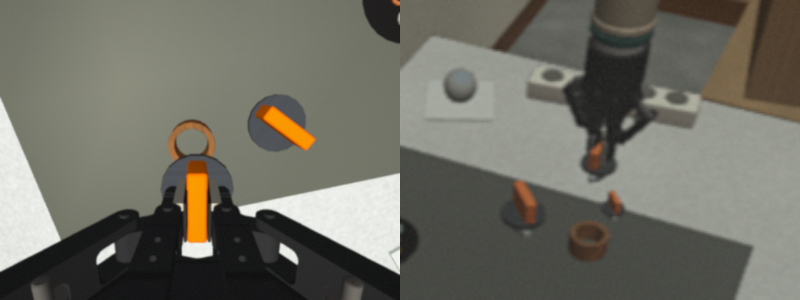

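The cap is held upright and clear of its ring. I'll measure where it sits in the gripper from this view.

Run:
```python
from h import *
c=shot('wrist','w8.png');p,X=st();im=c['image']
print(im[205:275:2,277].tolist())
hs=cv2.cvtColor(im,cv2.COLOR_BGR2HSV);print(np.flatnonzero((hs[260,:,0]<18)&(hs[260,:,1]>190)&(hs[260,:,2]>140))[[0,-1]])
for r in range(212,262,3):
    for z,n in((p[2]-.1165+.066,'bartop'),(p[2]-.1165+.038,'flangetop')):
        q=ray(c,(277,r),z);print(r,n,(X.T@(q-p)*1000)[:2].round(1),end=' ; ')
    print()
```

```text
t 12.65 p [ 0.4659 -0.2895  0.236 ] yaw 77.41 zax [ 0.0056  0.0086 -0.9999] F [-0.  -0.1 -1.7] gap 0.0111 q7 0.02
[[112, 125, 124], [113, 126, 125], [113, 127, 124], [113, 125, 123], [110, 123, 121], [80, 90, 88], [52, 51, 53], [83, 78, 75], [88, 83, 79], [81, 80, 85], [34, 62, 112], [0, 56, 122], [0, 56, 122], [0, 58, 126], [0, 58, 127], [0, 57, 128], [0, 59, 129], [0, 59, 132], [0, 65, 145], [0, 103, 223], [0, 133, 249], [0, 148, 250], [0, 154, 250], [0, 156, 251], [0, 153, 250], [0, 154, 250], [0, 155, 251], [0, 153, 250], [0, 153, 250], [0, 154, 250], [0, 154, 251], [0, 155, 251], [0, 154, 250], [0, 153, 250], [0, 153, 250]]
[261 290]
212 bartop [32.5  2. ] ; 212 flangetop [25.   2.2] ; 
215 bartop [31.3  2. ] ; 215 flangetop [23.6  2.2] ; 
218 bartop [30.1  2. ] ; 218 flangetop [22.1  2.2] ; 
221 bartop [28.9  2. ] ; 221 flangetop [20.6  2.2] ; 
224 bartop [27.6  2. ] ; 224 flangetop [19.1  2.2] ; 
227 bartop [26.4  2. ] ; 227 flangetop [17.6  2.2] ; 
230 bartop [25.2  2. ] ; 230 flangetop [16.1  2.2] ; 
233 bartop [23.9  2. ] ; 233 flangetop [14.6  2.2] ; 
236 bartop [22.7  2. ] ; 236 flangetop [13.1  2.2] ; 
239 bartop [21.5  2. ] ; 239 flangetop [11.5  2.2] ; 
242 bartop [20.2  2. ] ; 242 flangetop [10.   2.2] ; 
245 bartop [18.9  2. ] ; 245 flangetop [8.5 2.2] ; 
248 bartop [17.7  2. ] ; 248 flangetop [6.9 2.2] ; 
251 bartop [16.4  2. ] ; 251 flangetop [5.3 2.2] ; 
254 bartop [15.1  2. ] ; 254 flangetop [3.8 2.2] ; 
257 bartop [13.9  2. ] ; 257 flangetop [2.2 2.2] ; 
260 bartop [12.6  2. ] ; 260 flangetop [0.6 2.2] ;
```

Run:
```python
from h import *
c=shot('wrist','w9.png');p,X=st();H,S,V=hsv(c)
m=((H<20)&(S>190)&(V>190)).astype(np.uint8)
m[:, :200]=0;m[:,350:]=0
n,l,s,ce=cv2.connectedComponentsWithStats(m);i=max(range(1,n),key=lambda k:s[k][4] if s[k][1]>225 else 0);print(s[i],ce[i])
ys,xs=np.nonzero(l==i)
for dz in(-.003,0,.003):
  z=p[2]-.1165+.066+dz; print('dz',dz)
  for r in (ys.min(),ys.min()+8,(ys.min()+ys.max())//2,ys.max()-8,ys.max()):
    x=xs[ys==r]; A=[(X.T@(ray(c,(u,r),z)-p)*1000)[:2].round(1) for u in(x.min()-.5,x.max()+.5)]
    print(r,x.min(),x.max(),A)
```

```text
t 12.7 p [ 0.4657 -0.2894  0.2355] yaw 77.42 zax [ 0.0048  0.0092 -0.9999] F [ 0.4 -0.3 -2.1] gap 0.011 q7 0.02
[ 261  243   29   96 2558] [275.34558249 289.62392494]
dz -0.003
243 263 287 [array([18.9, -4.3]), array([18.8,  5.9])]
251 261 289 [array([15.4, -5.1]), array([15.4,  6.7])]
290 263 288 [array([-2. , -4.5]), array([-2.1,  6.5])]
330 262 288 [array([-21.2,  -5.1]), array([-21.2,   6.7])]
338 265 286 [array([-25.1,  -3.8]), array([-25.2,   5.9])]
dz 0
243 263 287 [array([20. , -4.1]), array([20. ,  5.7])]
251 261 289 [array([16.6, -5. ]), array([16.6,  6.6])]
290 263 288 [array([-0.4, -4.3]), array([-0.5,  6.3])]
330 262 288 [array([-19.1,  -4.9]), array([-19.1,   6.6])]
338 265 286 [array([-23. ,  -3.7]), array([-23. ,   5.7])]
dz 0.003
243 263 287 [array([21.1, -4. ]), array([21.1,  5.6])]
251 261 289 [array([17.8, -4.8]), array([17.8,  6.4])]
290 263 288 [array([ 1.2, -4.2]), array([1.1, 6.2])]
330 262 288 [array([-17.1,  -4.8]), array([-17.1,   6.4])]
338 265 286 [array([-20.8,  -3.6]), array([-20.9,   5.6])]
```

Run:
```python
import cv2
i=cv2.imread('pics/w9.png')[190:400,140:420];cv2.imwrite('pics/w9c.png',cv2.resize(i,(800,600),interpolation=cv2.INTER_CUBIC))
```

```text
(no output)
```

View pics/w9c.png

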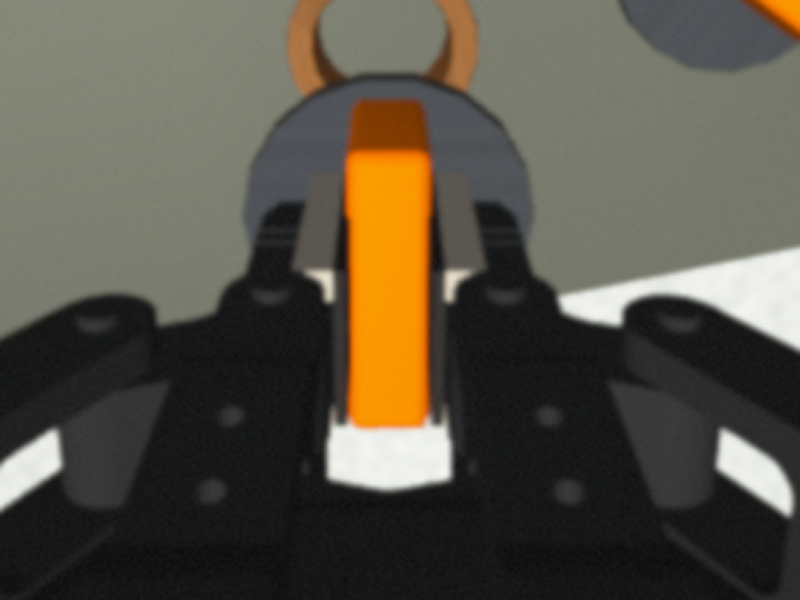

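The held bar is 43.6 mm long in view, centred about -1.5 mm (tool x) and +0.8 mm (tool y). Next I'll stop short of the jig and measure the dots with the cap in hand.

```bash
python3 -c "
from h import *
go(.546,-.025,.24,82.3)"
python3 -m handwheel '[[0.2,0.02,-0.01,-0.081,0],[0.4,0.05,-0.01,-0.081,0],[0.551,0.084,-0.01,-0.081,0],[0.551,0.084,-0.01,-0.081,0],[0.551,0.084,-0.01,-0.081,0],[0.551,0.084,-0.01,-0.081,0],[0.551,0.084,-0.01,-0.081,0],[0.551,0.084,-0.01,-0.081,0]]'
python3 - <<'E'
from h import *
st();c=shot('wrist','wa.png');H,S,V=hsv(c)
m=(((H<8)|(H>172))&(S>90)&(V>100)).astype(np.uint8);m[:20]=0
n,l,s,ce=cv2.connectedComponentsWithStats(m)
for i in range(1,n):
    if s[i][4]>4: print(ce[i].round(1),s[i][4],ray(c,ce[i],.06).round(4))
print('discs');quad(c,(V>150)&(S<90),.024,(150,0,420,240))
st()
E
```

```text
t 12.7 p [ 0.4657 -0.2894  0.2355] yaw 77.42 zax [ 0.0048  0.0092 -0.9999] F [ 0.4 -0.3 -2.1] gap 0.011 q7 0.02
shares [ 0.5511  0.0416 -0.0035] turn -0.0813
clock: 13.7
eef_pos: [0.566, -0.0316, 0.2427]
tool_rot: [0.754, 0.657, 0.004, -0.002]
force: [0.4, 0.3, -1.9]
finger_gap: 0.0109
t 13.7 p [ 0.566  -0.0316  0.2427] yaw 82.13 zax [ 0.0032  0.0082 -1.    ] F [ 0.4  0.3 -1.9] gap 0.0109 q7 -0.39
[247.   72.5] 26 [0.5608 0.0729 0.06  ]
[248.5 139.5] 20 [0.5545 0.0263 0.06  ]
[291. 247.] 5 [ 0.5756 -0.0635  0.06  ]
discs
area 141.0 c 594.8 2.7 size 11.6 11.8 ang 37.8
area 143.0 c 506.6 14.8 size 12.0 11.4 ang 35.5
area 11037.0 c 540.1 4.2 size 145.4 156.6 ang 76.0
area 6859.0 c 556.1 49.5 size 65.1 72.4 ang 82.2
area 177.5 c 605.5 83.2 size 12.0 11.4 ang 83.1
area 179.5 c 517.6 95.0 size 12.1 11.7 ang 33.5
area 783.5 c 555.3 109.7 size 16.6 56.2 ang 82.2
t 13.75 p [ 0.5661 -0.0314  0.2429] yaw 82.14 zax [ 0.0036  0.0084 -1.    ] F [-0.4  1.  -2.2] gap 0.0105 q7 -0.39
```

View pics/wa.png

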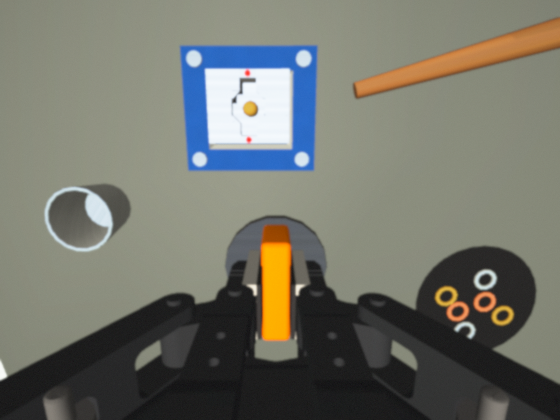

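The dots are at (247,72) and (248,140), putting the socket at about (557.3, 49.4) mm with the slot axis at 82.3°.

```bash
python3 -c "
from h import *
go(.5564,.0504,.18,82.3)"
python3 -m handwheel '[[0.08,-0.02,0.02,-0.003,0],[0.16,-0.041,0.06,-0.003,0],[0.16,-0.041,0.12,-0.003,0],[0.16,-0.041,0.12,-0.003,0],[0.16,-0.041,0.12,-0.003,0]]';python3 -c "
from h import *
go(.5564,.0504,.165,82.3)"
```

```text
t 13.75 p [ 0.5661 -0.0314  0.2429] yaw 82.14 zax [ 0.0036  0.0084 -1.    ] F [-0.4  1.  -2.2] gap 0.0105 q7 -0.39
shares [ 0.1583 -0.042   0.1271] turn -0.0027
clock: 14.38
eef_pos: [0.5575, 0.0499, 0.1843]
tool_rot: [0.754, 0.657, 0.004, -0.001]
force: [0.5, -0.3, -1.0]
finger_gap: 0.0106
t 14.38 p [0.5575 0.0499 0.1843] yaw 82.2 zax [ 0.0046  0.008  -1.    ] F [ 0.5 -0.3 -1. ] gap 0.0106 q7 -0.58
shares [ 0.0004 -0.0025  0.0385] turn -0.0017
```

```bash
python3 -m handwheel '[[0.001,-0.002,0.01,-0.002,0],[0.001,-0.002,0.02,-0.002,0],[0.001,-0.002,0.028,-0.002,0],[0.001,-0.002,0.034,-0.002,0],[0.001,-0.002,0.036,-0.002,0],[0.001,-0.002,0.036,-0.002,0]]';python3 -c "
from h import *
go(.5564,.0504,.158,82.3)"
```

```text
clock: 15.12
eef_pos: [0.5567, 0.0507, 0.1662]
tool_rot: [0.753, 0.658, 0.004, -0.002]
force: [0.7, 0.1, -1.5]
finger_gap: 0.0106
t 15.12 p [0.5567 0.0507 0.1662] yaw 82.33 zax [ 0.0045  0.0079 -1.    ] F [ 0.7  0.1 -1.5] gap 0.0106 q7 -0.59
shares [-0.0009 -0.0005  0.0164] turn 0.0005
```

```bash
python3 -m handwheel '[[-0.001,-0.001,0.004,0,0],[-0.001,-0.001,0.008,0,0],[-0.001,-0.001,0.012,0,0],[-0.001,-0.001,0.012,0,0]]';python3 -c "
from h import *
go(.5564,.0504,.155,82.3)"
```

```text
clock: 15.62
eef_pos: [0.556, 0.0504, 0.16]
tool_rot: [0.753, 0.658, 0.004, -0.002]
force: [-0.1, 0.5, -1.1]
finger_gap: 0.0109
t 15.62 p [0.556  0.0504 0.16  ] yaw 82.33 zax [ 0.0041  0.0079 -1.    ] F [-0.1  0.5 -1.1] gap 0.0109 q7 -0.59
shares [0.0001 0.0007 0.01  ] turn 0.0005
```

```bash
python3 -m handwheel '[[0,0.001,0.003,0,0],[0,0.001,0.006,0,0],[0,0.001,0.009,0,0],[0,0.001,0.012,0,0],[0,0.001,0.012,0,0]]';python3 -m handwheel '[[0,0,0,0,0]]'; python3 -c "
from h import *
go(.5564,.0504,.15,82.3)"
```

```text
clock: 16.25
eef_pos: [0.5566, 0.0504, 0.1542]
tool_rot: [0.753, 0.658, 0.004, -0.002]
force: [-0.5, -0.1, 1.2]
finger_gap: 0.0108
clock: 16.38
eef_pos: [0.5566, 0.0504, 0.1543]
tool_rot: [0.753, 0.658, 0.004, -0.002]
force: [-0.6, 0.0, 0.0]
finger_gap: 0.0108
t 16.38 p [0.5566 0.0504 0.1543] yaw 82.33 zax [ 0.0042  0.0078 -1.    ] F [-0.6  0.   0. ] gap 0.0108 q7 -0.59
shares [-0.0001 -0.0004  0.0085] turn 0.0005
```

Plunger contact came at TCP z of about 0.1545, as predicted. Pressing down in small steps.

```bash
python3 -m handwheel '[[0,0,0.003,0,0],[0,0,0.006,0,0],[0,0,0.008,0,0],[0,0,0.008,0,0]]'; python3 -m handwheel '[[0,0,0.003,0,0],[0,0,0.006,0,0],[0,0,0.006,0,0]]';  python3 -c "
from h import *
go(.5564,.0504,.1445,82.3)"
```

```text
clock: 16.88
eef_pos: [0.5566, 0.0504, 0.1504]
tool_rot: [0.753, 0.658, 0.004, -0.001]
force: [-1.1, -0.1, 4.6]
finger_gap: 0.0109
clock: 17.25
eef_pos: [0.5567, 0.0504, 0.1477]
tool_rot: [0.753, 0.658, 0.004, -0.001]
force: [-1.8, -0.7, 6.9]
finger_gap: 0.0107
t 17.25 p [0.5567 0.0504 0.1477] yaw 82.33 zax [ 0.0045  0.0076 -1.    ] F [-1.8 -0.7  6.9] gap 0.0107 q7 -0.6
shares [-0.0002 -0.0005  0.0064] turn 0.0005
```

```bash
python3 -m handwheel '[[0,0,0.003,0,0],[0,0,0.006,0,0],[0,0,0.006,0,0]]'; python3 -m handwheel '[[0,0,0.002,0,0],[0,0,0.004,0,0],[0,0,0.004,0,0]]';  python3 -c "
from h import *
st()"
```

```text
clock: 17.62
eef_pos: [0.5567, 0.0505, 0.1457]
tool_rot: [0.753, 0.658, 0.004, -0.001]
force: [-3.1, -0.2, 12.8]
finger_gap: 0.0106
clock: 18.0
eef_pos: [0.5567, 0.0506, 0.1455]
tool_rot: [0.753, 0.658, 0.004, -0.001]
force: [-4.9, -1.2, 19.2]
finger_gap: 0.0107
t 18.0 p [0.5567 0.0506 0.1455] yaw 82.33 zax [ 0.0056  0.0065 -1.    ] F [-4.9 -1.2 19.2] gap 0.0107 q7 -0.6
```

Travel is 9 mm and the force has stepped up stiffly, so the flange is flush. Now turning clockwise while pressing.

```bash
python3 -m handwheel '[[0,0,0.005,0,0],[0,0.0003,0.005,0.1,0],[0,0.0006,0.005,0.2,0],[0,0.0009,0.005,0.3,0],[0,0.0012,0.005,0.4,0],[0,0.0015,0.005,0.5,0],[0,0.0018,0.005,0.6,0],[0,0.0018,0.005,0.6,0]]';  python3 -c "
from h import *
st();print(arm.observe()['wrist_torque'])"
```

```text
clock: 19.0
eef_pos: [0.5593, 0.0509, 0.1455]
tool_rot: [0.919, 0.393, 0.006, -0.001]
force: [-3.0, -0.0, 20.4]
finger_gap: 0.0106
t 19.0 p [0.5593 0.0509 0.1455] yaw 46.29 zax [ 0.0102  0.0067 -0.9999] F [-3.  -0.  20.4] gap 0.0106 q7 -1.03
[-0.1163672   0.70486479 -0.00914293]
```

```bash
python3 -m handwheel '[[-0.001,-0.0005,0.005,0.1,0],[-0.0015,-0.0005,0.005,0.2,0],[-0.0015,-0.0005,0.005,0.3,0],[-0.0015,-0.0005,0.005,0.4,0],[-0.0015,-0.0005,0.005,0.5,0],[-0.0015,-0.0005,0.005,0.6,0],[-0.0015,-0.0005,0.005,0.6,0]]';  python3 -c "
from h import *
st();print(arm.observe()['wrist_torque'])"
```

```text
clock: 19.88
eef_pos: [0.5594, 0.0502, 0.1454]
tool_rot: [0.996, 0.089, 0.007, -0.003]
force: [-4.4, -1.4, 21.5]
finger_gap: 0.0111
t 19.88 p [0.5594 0.0502 0.1454] yaw 10.23 zax [ 0.0129  0.0064 -0.9999] F [-4.4 -1.4 21.5] gap 0.0111 q7 -1.45
[-0.22509626  1.13807557 -0.02414655]
```

```bash
python3 -m handwheel '[[-0.001,0,0.005,0.1,0],[-0.002,0,0.005,0.2,0],[-0.002,0,0.005,0.28,0],[-0.002,0,0.005,0.31,0],[-0.002,0,0.005,0.32,0],[-0.002,0,0.005,0.32,0]]';  python3 -c "
from h import *
st();print(arm.observe()['wrist_torque'])"
```

```text
clock: 20.62
eef_pos: [0.5593, 0.0495, 0.1454]
tool_rot: [0.997, -0.078, 0.007, -0.004]
force: [-4.7, -1.1, 23.2]
finger_gap: 0.0108
t 20.62 p [0.5593 0.0495 0.1454] yaw -8.94 zax [ 0.0154  0.0063 -0.9999] F [-4.7 -1.1 23.2] gap 0.0108 q7 -1.67
[-0.34099845  1.20984582  0.16663486]
```

Run:
```python
from h import *
c=shot('wrist','wb.png');s=shot('side','sb.png');p,X=st();u=proj(s,[.557,.049,.06]).astype(int);print(u)
i=s['image'][u[1]-42:u[1]+33,u[0]-50:u[0]+50]
cv2.imwrite('pics/wbc.png',np.hstack([cv2.resize(c['image'][120:400,90:463],(400,300)),cv2.resize(i,(400,300),interpolation=cv2.INTER_CUBIC)]))
```

```text
t 20.73 p [0.5593 0.0495 0.1454] yaw -8.94 zax [ 0.0155  0.0063 -0.9999] F [-3.9 -1.3 24.2] gap 0.0106 q7 -1.67
[280 217]
```

View pics/wbc.png

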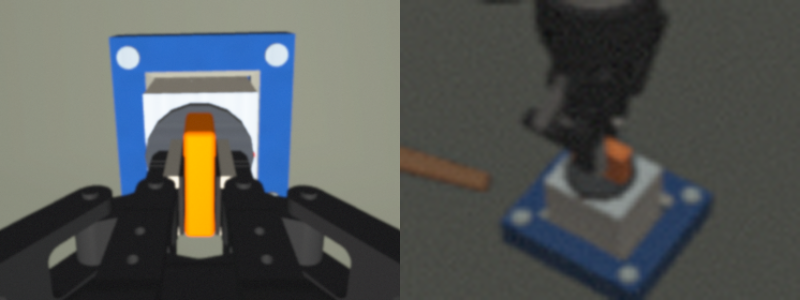

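The bar lies along the block's x and the flange looks flat on the block. I'll press slightly firmer to check that it's hard home.

```bash
python3 -m handwheel '[[-0.001,0,0.006,0.01,0],[-0.001,0,0.008,0.01,0],[-0.001,0,0.009,0.01,0],[-0.001,0,0.009,0.01,0],[-0.001,0,0.009,0.01,0]]';  python3 -c "
from h import *
st();print(arm.observe()['wrist_torque'])"
```

```text
clock: 21.35
eef_pos: [0.5593, 0.0493, 0.1451]
tool_rot: [0.997, -0.083, 0.009, -0.004]
force: [-8.8, -0.4, 40.6]
finger_gap: 0.0105
t 21.35 p [0.5593 0.0493 0.1451] yaw -9.51 zax [ 0.0177  0.0071 -0.9998] F [-8.8 -0.4 40.6] gap 0.0105 q7 -1.67
[-0.13059579  2.28542118  0.25345384]
```

```bash
python3 -m handwheel '[[-0.001,0,0.006,0,0],[-0.001,0,0.006,0,0],[-0.001,0,0.006,0,0],[-0.001,0,0.006,0,0]]';  python3 -c "
from h import *
st();print(arm.observe()['wrist_torque'])"
```

```text
clock: 21.85
eef_pos: [0.5591, 0.0492, 0.1453]
tool_rot: [0.997, -0.082, 0.009, -0.005]
force: [-7.7, -1.0, 31.2]
finger_gap: 0.0107
t 21.85 p [0.5591 0.0492 0.1453] yaw -9.47 zax [ 0.0191  0.0077 -0.9998] F [-7.7 -1.  31.2] gap 0.0107 q7 -1.67
[-0.12187469  1.80930948  0.28734514]
```

```bash
python3 -m handwheel '[[-0.001,0,0.0045,0,0],[-0.001,0,0.0045,0,0],[-0.001,0,0.0045,0,0]]';  python3 - <<'E'
from h import *
st();c=shot('wrist','wc.png');t=shot('top','tc.png');st()
cv2.imwrite('pics/wcc.png',np.hstack([cv2.resize(c['image'][130:340,140:420],(400,300),interpolation=cv2.INTER_CUBIC),cv2.resize(t['image'],(400,300))]))
E
```

```text
clock: 22.22
eef_pos: [0.5588, 0.0491, 0.1454]
tool_rot: [0.997, -0.082, 0.01, -0.005]
force: [-5.8, 0.1, 23.0]
finger_gap: 0.0111
t 22.23 p [0.5588 0.0491 0.1454] yaw -9.43 zax [ 0.0204  0.0081 -0.9998] F [-5.8  0.1 23. ] gap 0.0111 q7 -1.67
t 22.32 p [0.5588 0.0492 0.1454] yaw -9.43 zax [ 0.0203  0.0081 -0.9998] F [-6.  -1.2 24.4] gap 0.0105 q7 -1.67
```

View pics/wcc.png

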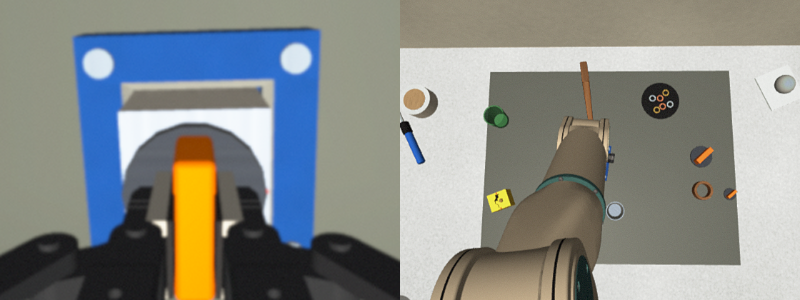

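The flange lies flat on the seated block, the bar runs along the block's x, the bystanders haven't moved, and the push is steady at about 24 N. Handing in.

```bash
python3 -c "
from h import *
print(arm.job_done());st()"
```

```text
the job is handed in; nothing more can be done
None
the job is handed in; nothing more can be done
```

I seated the aluminium block in the jig pocket and let go of it. I then put the middle-sized cap into the socket with its bar in line with the red dots, pressed it down and turned it clockwise about 91–92° to lock. I handed the job in at 22.3 s, still gripping the bar and pressing.

**Checks that agreed:**
- **Flange flush:** The cap moved about 9.1 mm from first touching the plunger. It then stopped hard, moving only about 0.3 mm more when the push rose to about 40 N for a moment. I eased it to a steady 24 N at hand-in.
- **Lock:** Resistance to turning had begun to rise (about 0.25 N m), so the cap is probably at its stop. I did not confirm the stop any other way.
- **Pictures:** The last ones show the bar along the block's x and the flange on the block. Cup, tray, mandrel and tumbler look unmoved.

**Checks that disagreed or are less sure:**
- **Tool tilt:** The tool leaned about 1.2° while pressing, with a steady side force of about 6 N. A small flange tilt, below what the cameras can show, can't be ruled out.
- **Travel:** 9.1 mm is at the low end of the 9–10 mm that means flush.

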